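# Count three cuvette cases into the carrier and lock it

### The job

Make up a carrier of exactly three cuvette cases: take any three of the five black cases out of the slanted wooden rack and stand them upright on the floor of the aluminium carrier tray, leaving the other two where they are in the rack. Then lock the carrier: slide the steel rod from the right-hand end through the eyelets of both end plates until its square handle is up against the plate, and let go. Leave the other things on the bench where they are.

Things in the scene. Friction and masses are not known exactly. Their poses are not given: they have to be found in the camera images.
- rack: fixed slanted wooden rack at the right, 208 mm wide: five open bays in a row along its y (centres y = -81, -41, 0, 41, 81 mm). Bays and cases lean 30 degrees: their tops point up and towards the rack's -x (the robot). Bay walls reach 34 mm along that lean from a 5 mm floor, so 52 mm of each case sticks out. Origin: centre of the underside, z up
- case_0: one of five identical black cuvette cases, 31 x 31 x 81 mm, 60 g, rigid, each in a bay of the rack at the start. Origin: centre of its square bottom; z runs along its length to the top (leaning 30 degrees towards the robot in the rack), x and y square to its sides, y along the row. Neighbours are 10 mm apart: grasp across the row (along case x) and draw out along z
- case_1: one of five identical black cuvette cases, 31 x 31 x 81 mm, 60 g, rigid, each in a bay of the rack at the start. Origin: centre of its square bottom; z runs along its length to the top (leaning 30 degrees towards the robot in the rack), x and y square to its sides, y along the row. Neighbours are 10 mm apart: grasp across the row (along case x) and draw out along z
- case_2: one of five identical black cuvette cases, 31 x 31 x 81 mm, 60 g, rigid, each in a bay of the rack at the start. Origin: centre of its square bottom; z runs along its length to the top (leaning 30 degrees towards the robot in the rack), x and y square to its sides, y along the row. Neighbours are 10 mm apart: grasp across the row (along case x) and draw out along z
- case_3: one of five identical black cuvette cases, 31 x 31 x 81 mm, 60 g, rigid, each in a bay of the rack at the start. Origin: centre of its square bottom; z runs along its length to the top (leaning 30 degrees towards the robot in the rack), x and y square to its sides, y along the row. Neighbours are 10 mm apart: grasp across the row (along case x) and draw out along z
- case_4: one of five identical black cuvette cases, 31 x 31 x 81 mm, 60 g, rigid, each in a bay of the rack at the start. Origin: centre of its square bottom; z runs along its length to the top (leaning 30 degrees towards the robot in the rack), x and y square to its sides, y along the row. Neighbours are 10 mm apart: grasp across the row (along case x) and draw out along z
- carrier: fixed aluminium tray at the left, empty at first. Origin: underside, middle of its bay; y along its length, z up, -x faces the robot. Bay without dividers: floor at z = 5 mm, inside x +-20, y +-66 mm, lips 15 mm high at x = +-21, fixed back rail at x = +23 with top at z = 42 mm. End plates 6 mm thick, 54 mm high, x = -40 to +26, outer faces at y = +-72 mm, each with an eyelet at x = -28, z = 36 mm
- eyelet_right (a point): centre of the 14 mm round eyelet in the carrier's right-hand end plate (-y end), at the outer face; axes parallel to the carrier's. The rod goes in here along carrier +y and runs in front of the cases
- eyelet_left (a point): centre of the eyelet in the left-hand end plate (+y end), at the outer face, 144 mm from the right-hand one
- rod: locking rod lying on the bench between rack and carrier: a dark square handle 45 mm long (along x) and 18 x 18 mm, and from its +x face a round steel rod of 8 mm diameter and 155 mm length with a tapered tip, on the handle's middle line, 9 mm above the origin. 120 g, most of it in the handle, so it can be carried by the handle. Origin: centre of the handle's underside; x towards the tip, z up
- rod_tip (a point): middle of the rod's tip, 177.5 mm ahead of and 9 mm above rod's origin along its x. A fixed hot plate, about 125 mm high, stands beyond the tip: lift the rod over it, or keep it short of it, when turning it
- petri_dish: bystander: petri dish, 60 mm wide, 15 mm high; origin under its centre
- white_block: bystander: white block 26 x 34 x 28 mm; origin under its centre
- stoppered_bottle: bystander: stoppered glass bottle, 56 mm wide, 123 mm high; origin under its centre
- jar: bystander: jar with black lid, 58 mm wide, 71 mm high; origin under its centre
- bung: bystander: black rubber bung, 31 mm wide, 26 mm high; origin under its centre
- beaker: bystander: white beaker, 74 x 83 mm, 99 mm high; origin under its centre

How it is judged:
By the outcome, as a careful person would: the job done as asked, in the order asked, and still so for the second after the job is handed in, with the robot touching nothing.
It also fails if it takes over 72 s, if anything falls off the work surface, if the arm or the gripper's body presses on something with over 40 N, if the wrist force passes 120 N, or if a joint passes its speed limit or range.

### The arm

A 6-joint arm with a two-finger parallel gripper is mounted at the origin on a cart in front of the work surface, level with it; the furniture and walls round the work are solid. World frame = base frame: x ahead of the robot, y to its left, z up, the work surface at z = 0. Lengths are in m, angles in rad, forces in N, time in s.
With the tool pointing down it reaches from about 0.3 to 0.875 m from the base axis. Payload 6.4 kg.
Tool frame: the origin (TCP) lies between the finger pads; the fingertips stand 19 mm ahead of it and the grasp point (between the pads) is the TCP (ctrl.tips_ahead is the z of the fingertips in the tool frame, in m); z points along the fingers, y is the line along which they close (so a half turn about z gives the same grasp; the last joint's range is limited). The gripper opens to 85 mm and grips with 20 to 120 N. Pads are 22 mm wide; open, the fingers measure 114 mm over their backs; the gripper's body (76 mm by 85 mm) begins 54 mm behind the grasp point. The pads swing forward as they close: fully open they stand 13 mm farther back than shut.
Start: joints at [-1.385, 0.181, 1.607, -0, 1.354, -0.206], TCP at [0.22, -0.531, 0.212] pointing down, gripper open.
Joint ranges: [-2.99, 2.99], [-0.89, 2.07], [0.3, 2.58], [-1.14, 4.28], [0, 2.63], [-3.12, 3.12]. Speed limits (rad/s): [2.57, 2.57, 3.01, 3.14, 3.14, 3.14].

### API

Orientations are given as a unit quaternion [w, x, y, z].
In Python, from bench import readout, vision, ctrl gives the robot as it stands.
- The arm moves only by the tool play_rows, never from a script. Its arguments are lists of equal length, an entry for each row: "xyz": the shift along the tool's x, y, z in mm, a list of three; "rot": the turn, a rotation vector about the tool's x, y, z in rad, a list of three; "grip": the opening, from 0 (shut) to 1 (fully open). In form: {"xyz": [[x, y, z], ...], "rot": [[rx, ry, rz], ...], "grip": [grip, ...]}. A call has exactly 10 rows; each row is the pose to reach, as a shift and turn from the pose commanded when the call began, along the tool's axes at that moment; what a row does not reach only later rows make up. A row lasts 1/8 s, in which the tool goes at most 62.5 mm and 10.7 degrees, less where a joint would pass 70% of its speed; a pose out of reach is approached as far as the arm can. A call with a gripper value outside its range is refused whole. The fingers move at their own pace and stop on an object; the grip force is fixed at half the most. Time passes only in rows, so rows that repeat a pose let the fingers close, or fill a call up. It gives the time, the measured TCP pose, the force, the opening and the grip force at its end, in the units of the state.
- readout.get_obs(): the state, without advancing time (a new reading comes with each control period).
- vision.camera(name): name is "side" or "top" or "wrist"; returns a dict with "color" (384x512x3 uint8, red, green, blue), "depth" (384x512 float32, m along the optical axis (not along the pixel's ray), 0 where there is no reading), "camera_matrix" (3x3 intrinsics, pixels), "extrinsics" (4x4, takes a point from camera to world coordinates); the wrist camera has in their place "hand_eye" (4x4, takes a point from camera to tool coordinates, whose origin is the TCP and whose axes are the flange's). Camera axes: x right, y down, z forward; pixel columns grow to the right and rows downward; lengths in m; the calibration is good to about 2 mm. A picture is of the moment at which its call begins: read the wrist's pose just before it.
- ctrl.hand_in(): hands the job in; it is judged then, once.
The state is a dict: "time_s": time; "q": joint angles; "dq": joint speeds; "joint_efforts": joint torques, N m; "eef_pos": TCP position; "eef_rot": TCP orientation; "wrist_force": force on the tool from outside, world axes, zero at the start; "torque": the same for the moment, N m; "opening": opening from 0.0 (shut) to 1.0 (fully open); "grasp_force": force on a finger pad.
Only numpy, scipy, OpenCV 4.12 (cv2) and the standard library are available. Lean on these libraries where they do the work, as an engineer would, in place of code of your own. Each camera call takes 0.05 s, during which the arm holds its last target. There are 200 camera calls.

## Working session

There is one attempt and no reset: what is moved stays moved. The work goes in short steps, Python scripts to look and compute and a tool call to move; the robot and the scene stay as the last step left them, time stands still between calls to the robot, and variables do not carry over. Pictures are saved under pics/ and viewed, at most 10 in all, crops included, and the job is handed in when it is done.

Besides the shell and the picture viewer there is one more tool, called by a JSON object that holds its "api" and its "payload", one argument or row to a line. play_rows: Moves the arm, as the interface text tells. Its arguments: {"type":"object","properties":{"xyz":{"type":"array","items":{"type":"array","items":{"type":"number"}}},"rot":{"type":"array","items":{"type":"array","items":{"type":"number"}}},"grip":{"type":"array","items":{"type":"number"}}},"required":["xyz","rot","grip"]}

```bash
ls; mkdir -p pics; cat > h.py <<'E'
import numpy as np, cv2
from bench import readout, vision, ctrl
from scipy.spatial.transform import Rotation as R
def Rq(q): return R.from_quat([q[1],q[2],q[3],q[0]])
def snap(n):
    o=readout.get_obs(); c=vision.camera(n)
    if 'extrinsics' in c: T=np.array(c['extrinsics'])
    else:
        W=np.eye(4);W[:3,:3]=Rq(o['eef_rot']).as_matrix();W[:3,3]=o['eef_pos'];T=W@np.array(c['hand_eye'])
    np.savez(f'{n}.npz',color=c['color'],depth=c['depth'],K=c['camera_matrix'],T=T)
    return c['color'],c['depth'],np.array(c['camera_matrix']),T
def load(n):
    d=np.load(f'{n}.npz');return d['color'],d['depth'],d['K'],d['T']
def cloud(n):
    c,d,K,T=load(n);v,u=np.mgrid[:d.shape[0],:d.shape[1]]
    p=np.stack([(u-K[0,2])/K[0,0]*d,(v-K[1,2])/K[1,1]*d,d],-1)
    P=p@T[:3,:3].T+T[:3,3];P[d==0]=np.nan
    return c,P
def plane(n,u,v,z):
    c,d,K,T=load(n);r=T[:3,:3]@[(u-K[0,2])/K[0,0],(v-K[1,2])/K[1,1],1]
    return T[:3,3]+r*(z-T[2,3])/r[2]
def save(f,img): cv2.imwrite('pics/'+f,cv2.cvtColor(img,cv2.COLOR_RGB2BGR))
E
python3 - <<'E'
from h import *
for n in ['top','side']:
    c,d,K,T=snap(n);save(n+'0.png',c);print(n,T.round(3).tolist(),K[0,0])
o=readout.get_obs();print(o,ctrl.tips_ahead)
print(vision.camera('wrist')['hand_eye'])
E
```

```text
pics
top [[0.03, -0.99, 0.139, 0.384], [-1.0, -0.03, 0.004, 0.088], [0.0, -0.139, -0.99, 1.231], [0.0, 0.0, 0.0, 1.0]] 382.4636920479146
side [[-0.833, -0.356, 0.423, -0.016], [-0.553, 0.562, -0.615, 0.877], [-0.019, -0.747, -0.665, 0.934], [0.0, 0.0, 0.0, 1.0]] 412.71132434404063
{'time_s': 0.1, 'q': array([-1.38530797e+00,  1.81474920e-01,  1.60787696e+00,  2.44708574e-05,
        1.35376233e+00, -2.06325636e-01]), 'dq': array([-0.00057672, -0.00153035, -0.00277551, -0.0002721 ,  0.00146563,
       -0.00044393]), 'joint_efforts': array([-3.84316727e-04, -4.45878911e+01, -3.52238059e+01, -4.70111700e-04,
        4.22675323e-03, -4.31471946e-06]), 'eef_pos': array([ 0.21948921, -0.53092179,  0.21078466]), 'eef_rot': array([-7.60610791e-04,  9.80871751e-01,  1.94653611e-01,  1.98718482e-05]), 'wrist_force': array([-0.29534496, -0.06734942, -1.33712369]), 'torque': array([-0.02542617, -0.00541123,  0.00906335]), 'grasp_force': 0.0, 'opening': 0.9968646052818195} 0.019
[[ 9.29292366e-04 -9.45564514e-01 -3.25433381e-01  8.38817950e-02]
 [ 9.99999283e-01  6.33009171e-04  1.01630844e-03 -1.57439241e-04]
 [-7.54982877e-04 -3.25434093e-01  9.45564425e-01 -1.62650329e-01]
 [ 0.00000000e+00  0.00000000e+00  0.00000000e+00  1.00000000e+00]]
```

View pics/top0.png

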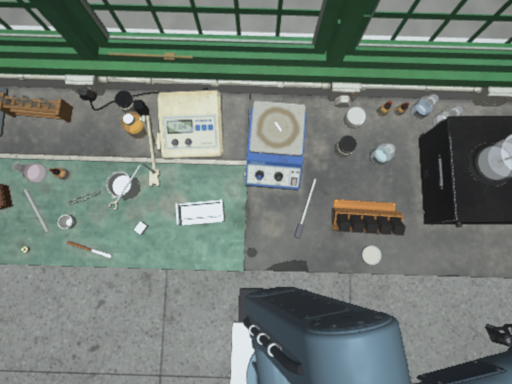

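View pics/side0.png

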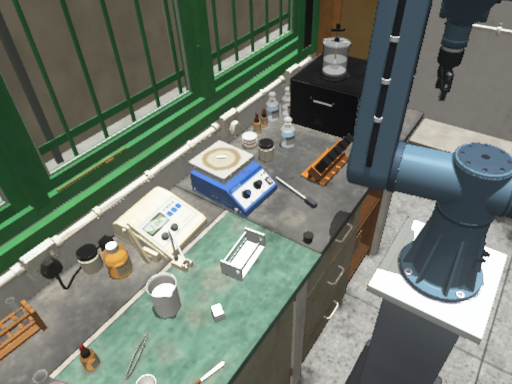

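The top view shows the rack at about (368,217), the carrier at (200,213), and the rod from its handle at (299,232) to its tip at (314,180). The side view confirms the layout: the carrier is at (243,253) and the rack at (330,160).

```bash
python3 - <<'E'
from h import *
c,P=cloud('top')
def show(u0,u1,v0,v1,f,s=9):
    save(f,cv2.resize(c[v0:v1,u0:u1],None,fx=s,fy=s,interpolation=cv2.INTER_CUBIC))
a=cv2.resize(c[190:250,165:235],(560,480),interpolation=cv2.INTER_CUBIC)
hsv=cv2.cvtColor(c,cv2.COLOR_RGB2HSV)
z=P[...,2]
# carrier: bright, in window
m=np.zeros(z.shape,bool);m[195:232,170:230]=1
w=m&(z>0.045)&(z<0.065);print('carrier hi',w.sum());
Q=P[w];
r=cv2.minAreaRect((Q[:,:2]*1000).astype(np.float32));print(r)
w2=m&(z>0.01);r=cv2.minAreaRect((P[w2][:,:2]*1000).astype(np.float32));print('all>10',r)
# rack
m=np.zeros(z.shape,bool);m[195:240,326:410]=1
w=m&(hsv[...,2]<60)&(z>0.03);Q=P[w]*1000;print('cases',w.sum(),Q.min(0),Q.max(0));print(cv2.minAreaRect(Q[:,:2].astype(np.float32)))
for k,lo in (('orange',0.015),):
    w=m&(hsv[...,1]>120)&(hsv[...,2]>90)&(z>lo);Q=P[w]*1000;print(k,w.sum(),Q.min(0),Q.max(0),cv2.minAreaRect(Q[:,:2].astype(np.float32)))
# rod
for uv in ((299,231),(299,236),(302,225),(314,180)): print(uv,plane('top',*uv,0.009)*1000, P[uv[1],uv[0]]*1000)
img=np.hstack([cv2.resize(c[175:245,285:325],(400,600),interpolation=cv2.INTER_CUBIC)[:600],cv2.resize(c[195:245,330:410],(400,250),interpolation=cv2.INTER_CUBIC) if 0 else np.vstack([cv2.resize(c[195:240,330:410],(400,300)),cv2.resize(c[195:230,170:230],(400,300))])])
save('crop.png',img)
E
```

```text
carrier hi 106
((486.68194580078125, 273.968994140625), (65.22737884521484, 144.32891845703125), 6.698751449584961)
all>10 ((486.96002197265625, 273.7434387207031), (66.67283630371094, 144.94871520996094), 6.597280502319336)
cases 957 [ 434.80996127 -347.54156065   41.16709596] [ 492.27101961 -149.22451973  111.19233739]
((463.3309326171875, -248.1512908935547), (197.62179565429688, 52.0275993347168), 88.16348266601562)
orange 451 [ 449.09404641 -350.29401428   32.25704641] [ 513.5841866  -142.95429096   78.87830396] ((479.4075012207031, -246.37229919433594), (206.54136657714844, 64.19916534423828), 88.18292236328125)
(299, 231) [438.5339183  -40.97759542   9.        ] [438.28103284 -40.37219369  14.71662379]
(299, 236) [422.71548148 -41.21446706   9.        ] [422.51814298 -40.54539242  15.30632478]
(302, 225) [457.8784353  -50.25556045   9.        ] [457.35380925 -49.26429952  17.7340068 ]
(314, 180) [604.67719091 -87.1233897    9.        ] [603.64906954 -86.30370565  14.70554523]
```

View pics/crop.png

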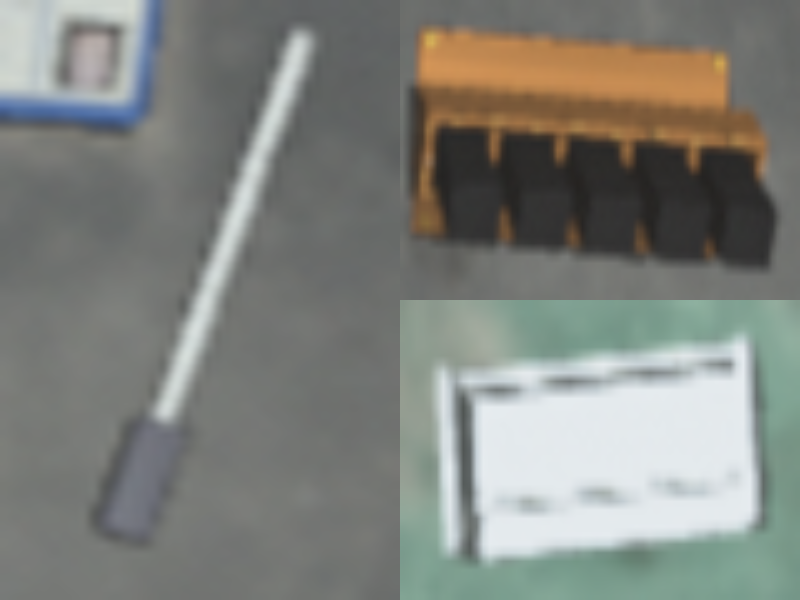

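```bash
cat >> h.py <<'E'
D=np.pi/180
def toolR(zdir,ydir):
    z=np.array(zdir)/np.linalg.norm(zdir);y=np.array(ydir,float);y-=z*(y@z);y/=np.linalg.norm(y)
    return R.from_matrix(np.stack([np.cross(y,z),y,z],1))
def rel(pos,Rt,frm=None):
    """shift mm and rotvec in tool axes from measured pose (or frm=(pos,R)) to target"""
    if frm is None: o=readout.get_obs();frm=(o['eef_pos'],Rq(o['eef_rot']))
    print('xyz',(frm[1].inv().apply(np.array(pos)-frm[0])*1000).round(1).tolist(),'rot',(frm[1].inv()*Rt).as_rotvec().round(3).tolist())
RK=R.from_euler('z',-1.84*D)
RKt=RK*R.from_euler('y',-30*D)   # case frame: x,y,z axes
CAR=R.from_euler('z',6.65*D); CARp=np.array([.4937,.2748,0])
def car(x,y,z): return CARp+CAR.apply(np.array([x,y,z])/1000)
E
python3 - <<'E'
from h import *
c,P=cloud('top');hsv=cv2.cvtColor(c,cv2.COLOR_RGB2HSV)
m=np.zeros(hsv.shape[:2],bool);m[195:240,326:410]=1
w=m&(hsv[...,2]<60)&(P[...,2]>0.05);Q=P[w]
q=RKt.inv().apply(Q)*1000
s=q[:,2];print('s',np.percentile(s,[50,70,80,90,95,98]).round(1));top=np.percentile(s,95)
print('t',np.percentile(q[:,0],[2,10,50,90,95,98]).round(1))
h=np.histogram(s,bins=np.arange(top-60,top+8,4));print(h)
f=abs(s-np.median(s[s>top-6]))<3
print('topface t',np.percentile(q[f,0],[2,98]))
y=np.sort(q[f,1]);print(np.histogram(y,bins=np.arange(y[0]-2,y[-1]+5,4))[0],y[0])
g=np.where(np.diff(y)>3)[0];print([(round(a[0],1),round(a[-1],1),len(a)) for a in np.split(y,g+1)])
E
```

```text
s [-149.6 -142.8 -141.9 -141.  -140.  -139. ]
t [433.1 437.6 454.3 458.8 459.3 459.6]
(array([ 17,  48,  33,  35,  36,  41,  34,  40,  42,  35,  41,  43,  35,
        99, 321,  48]), array([-200.02781738, -196.02781738, -192.02781738, -188.02781738,
       -184.02781738, -180.02781738, -176.02781738, -172.02781738,
       -168.02781738, -164.02781738, -160.02781738, -156.02781738,
       -152.02781738, -148.02781738, -144.02781738, -140.02781738,
       -136.02781738]))
topface t [432.51967877 458.92507355]
[ 7 10 11 12 10  9  9  9  0  0  8 14 10 11 10 10 10  9  0  0  4 10  9 12
 10 13  8  9  1  0  5  9  9 15 10  8 12 12  2  0  2  9 14  7  9 12  8 11
  3] -325.6909890532651
[(np.float64(-325.7), np.float64(-296.0), 77), (np.float64(-286.7), np.float64(-257.1), 82), (np.float64(-246.2), np.float64(-215.5), 76), (np.float64(-205.8), np.float64(-175.0), 82), (np.float64(-166.1), np.float64(-134.5), 75)]
```

```bash
cat >> h.py <<'E'
CY=[-150.2,-190.5,-230.9]
T0=444.;S0=-142.
def casep(i,d): # d: mm of TCP above(+)/below(-) case top along lean
    return RKt.apply(np.array([T0,CY[i],S0+d])/1000)
Rg=toolR(-RKt.as_matrix()[:,2],RKt.as_matrix()[:,0])
E
python3 - <<'E'
from h import *
print(casep(0,90),casep(0,-20));rel(casep(0,90),Rg);rel(casep(0,140),Rg)
E
```

```text
[ 0.40548091 -0.1633036   0.17696668] [ 0.46045255 -0.16506957  0.08170388]
xyz [312.3, -268.8, 34.4] rot [-0.465, 0.299, -1.12]
xyz [289.5, -279.1, -8.9] rot [-0.465, 0.299, -1.12]
```

{"api": "play_rows", "payload": {
  "xyz": [
    [60,-56,-8],
    [120,-112,-8],
    [175,-167,-9],
    [230,-220,-9],
    [289.5,-279,-9],
    [289.5,-279,-9],
    [289.5,-279,-9],
    [289.5,-279,-9],
    [289.5,-279,-9],
    [289.5,-279,-9]
  ],
  "rot": [
    [-0.06,0.04,-0.15],
    [-0.12,0.08,-0.3],
    [-0.2,0.13,-0.48],
    [-0.27,0.17,-0.64],
    [-0.33,0.21,-0.8],
    [-0.4,0.26,-0.96],
    [-0.465,0.299,-1.12],
    [-0.465,0.299,-1.12],
    [-0.465,0.299,-1.12],
    [-0.465,0.299,-1.12]
  ],
  "grip": [0.8,0.8,0.8,0.8,0.8,0.8,0.8,0.8,0.8,0.8]
}}

```text
time_s: 1.4
eef_pos: [0.3805, -0.1641, 0.2209]
eef_rot: [0.186, 0.695, 0.671, 0.179]
wrist_force: [-0.1, 0.3, -0.5]
opening: 0.799
grasp_force: 0.0
```

```bash
python3 - <<'E'
from h import *
c,d,K,T=snap('wrist');save('w1.png',c);o=readout.get_obs();print(o['eef_pos'],o['q'].round(2),o['time_s'])
rel(casep(0,140),Rg);rel(casep(0,-20),Rg)
c,P=cloud('wrist');g=c.max(2)
q=RKt.inv().apply(P.reshape(-1,3)).reshape(P.shape)*1000
w=(g<70)&(abs(q[...,2]-S0)<8)&(abs(q[...,0]-T0)<30)&(abs(q[...,1]+230)<110)
qq=q[w];print(w.sum(),'s med',np.median(qq[:,2]),'t',np.percentile(qq[:,0],[1,5,50,95,99]))
y=np.sort(qq[:,1]);g=np.where(np.diff(y)>3)[0];print([(round(a[0],1),round(a[-1],1),len(a)) for a in np.split(y,g+1)])
E
```

```text
[ 0.38054069 -0.16397061  0.22080544] [-1.1  -0.64  2.34  0.49  1.22 -1.19] 1.45
xyz [1.5, -0.4, 0.4] rot [-0.001, 0.002, -0.001]
xyz [1.7, -0.2, 160.4] rot [-0.001, 0.002, -0.001]
3712 s med -141.1217203153613 t [429.10710021 430.35418004 443.3707283  456.71352119 458.00850701]
[(np.float64(-329.5), np.float64(-298.5), 614), (np.float64(-289.9), np.float64(-259.2), 672), (np.float64(-248.8), np.float64(-218.5), 742), (np.float64(-208.5), np.float64(-178.1), 809), (np.float64(-167.8), np.float64(-138.0), 875)]
```

View pics/w1.png

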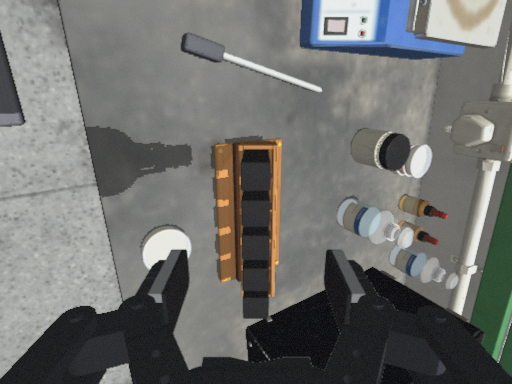

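The wrist view shows the five cases in a row at columns 242–270, rows 150–318, centred between the fingers and aligned with the tool. I'm going in.

{"api": "play_rows", "payload": {
  "xyz": [
    [0,-0.5,50],
    [0,-0.5,100],
    [0,-0.5,130],
    [0,-0.5,160],
    [0,-0.5,160],
    [0,-0.5,160],
    [0,-0.5,160],
    [0,-0.5,160],
    [0,-0.5,160],
    [0,-0.5,160]
  ],
  "rot": [
    [0,0,0],
    [0,0,0],
    [0,0,0],
    [0,0,0],
    [0,0,0],
    [0,0,0],
    [0,0,0],
    [0,0,0],
    [0,0,0],
    [0,0,0]
  ],
  "grip": [0.8,0.8,0.8,0.8,0.8,0.3,0.2,0.2,0.2,0.2]
}}

```text
time_s: 2.7
eef_pos: [0.4609, -0.1667, 0.0832]
eef_rot: [0.188, 0.693, 0.672, 0.18]
wrist_force: [-2.2, 0.7, 6.9]
opening: 0.201
grasp_force: 3.4
```

{"api": "play_rows", "payload": {
  "xyz": [
    [0,0,0],
    [0,0,0],
    [0,0,0],
    [0,0,0],
    [0,0,0],
    [0,0,0],
    [0,0,0],
    [0,0,0],
    [0,0,0],
    [0,0,0]
  ],
  "rot": [
    [0,0,0],
    [0,0,0],
    [0,0,0],
    [0,0,0],
    [0,0,0],
    [0,0,0],
    [0,0,0],
    [0,0,0],
    [0,0,0],
    [0,0,0]
  ],
  "grip": [0,0,0,0,0,0,0,0,0,0]
}}

```text
time_s: 3.95
eef_pos: [0.4637, -0.1683, 0.0864]
eef_rot: [0.191, 0.693, 0.671, 0.181]
wrist_force: [0.8, 4.7, 22.2]
opening: -0.002
grasp_force: 9.7
```

```bash
python3 - <<'E'
from h import *
c,d,K,T=snap('wrist');c2,_,_,_=snap('side')
save('w2.png',np.hstack([cv2.resize(c,(400,300)),cv2.resize(c2[100:220,270:430],(400,300))]))
E
```

```text
(no output)
```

View pics/w2.png

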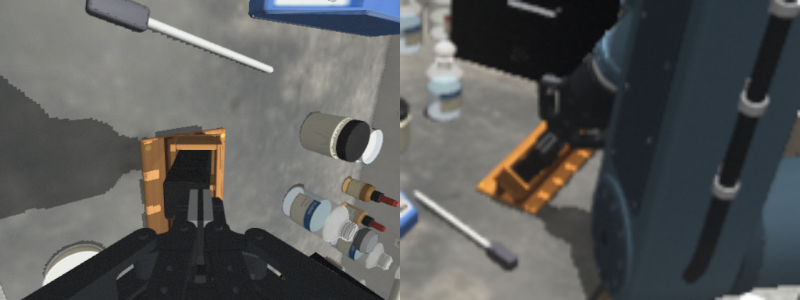

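```bash
python3 - <<'E'
from h import *
o=readout.get_obs();print('tcp case frame',RKt.inv().apply(o['eef_pos'])*1000)
save('w3.png',np.hstack([cv2.resize(load('wrist')[0][150:330,180:350],(510,540)),np.zeros((540,10,3),np.uint8)]))
c,P=cloud('wrist');q=RKt.inv().apply(P.reshape(-1,3)).reshape(P.shape)*1000
for v in range(180,300,8): print(v,[ (q[v,u].round(0).tolist()) for u in (240,256)])
E
```

```text
tcp case frame [ 449.33719095 -153.34957442 -159.55863258]
180 [[439.0, -130.0, -205.0], [450.0, -130.0, -204.0]]
188 [[439.0, -133.0, -194.0], [450.0, -132.0, -192.0]]
196 [[439.0, -139.0, -195.0], [450.0, -139.0, -195.0]]
204 [[439.0, -139.0, -181.0], [450.0, -139.0, -181.0]]
212 [[440.0, -140.0, -169.0], [449.0, -139.0, -168.0]]
220 [[440.0, -139.0, -156.0], [449.0, -140.0, -157.0]]
228 [[441.0, -139.0, -146.0], [449.0, -139.0, -146.0]]
236 [[441.0, -141.0, -140.0], [449.0, -141.0, -139.0]]
244 [[441.0, -146.0, -140.0], [449.0, -142.0, -134.0]]
252 [[441.0, -146.0, -133.0], [449.0, -143.0, -127.0]]
260 [[442.0, -146.0, -125.0], [449.0, -142.0, -119.0]]
268 [[442.0, -146.0, -119.0], [449.0, -142.0, -112.0]]
276 [[442.0, -146.0, -112.0], [449.0, -143.0, -107.0]]
284 [[443.0, -142.0, -101.0], [449.0, -142.0, -101.0]]
292 [[443.0, -140.0, -93.0], [449.0, -147.0, -102.0]]
```

View pics/w3.png

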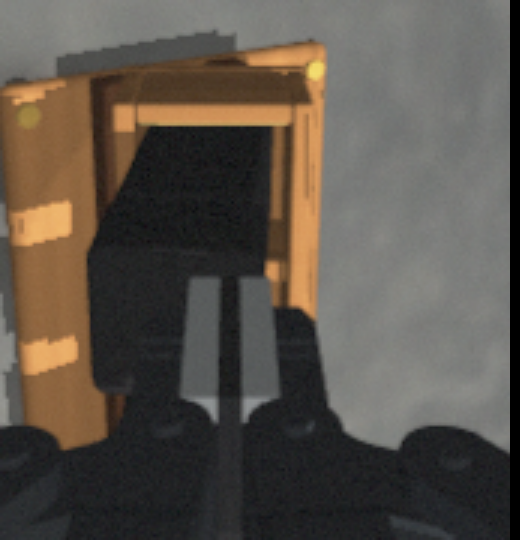

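The crop shows the shut fingertips (crop 180–275, row 275) standing on the case top. They end at s≈-140, about 20 mm behind the reported TCP, not 19 mm ahead of it. I'll back off and measure this.

{"api": "play_rows", "payload": {
  "xyz": [
    [0,0,-30],
    [0,0,-60],
    [0,0,-60],
    [0,0,-60],
    [0,0,-60],
    [0,0,-60],
    [0,0,-60],
    [0,0,-60],
    [0,0,-60],
    [0,0,-60]
  ],
  "rot": [
    [0,0,0],
    [0,0,0],
    [0,0,0],
    [0,0,0],
    [0,0,0],
    [0,0,0],
    [0,0,0],
    [0,0,0],
    [0,0,0],
    [0,0,0]
  ],
  "grip": [0.2,0.75,0.75,0.75,0.75,0.75,0.75,0.75,0.75,0.75]
}}

```text
time_s: 5.3
eef_pos: [0.4302, -0.1647, 0.1338]
eef_rot: [0.186, 0.694, 0.672, 0.18]
wrist_force: [-0.7, 0.2, -1.0]
opening: 0.745
grasp_force: 0.0
```

```bash
python3 - <<'E'
from h import *
o=readout.get_obs();print('tcp case frame',RKt.inv().apply(o['eef_pos'])*1000,o['opening'])
c,d,K,T=snap('wrist');print(K[0,0])
c,P=cloud('wrist');t=Rq(o['eef_rot']).inv().apply(P.reshape(-1,3)-o['eef_pos']).reshape(P.shape)*1000
m=(t[...,2]<25)&(abs(t[...,0])<14)&(abs(t[...,1])<60)&(t[...,2]>-60)
for s in (-1,1):
    q=t[m&(np.sign(t[...,1])==s)];print(s,len(q),'z',np.percentile(q[:,2],[50,90,98,100]).round(1),'y',np.percentile(q[:,1],[0,2,50,98]).round(1),'x',np.percentile(q[:,0],[0,2,98]).round(1))
    k=q[q[:,2]>-32];print('   tip pts y',np.percentile(k[:,1],[0,50,100]).round(1) if len(k) else '')
q=RKt.inv().apply(P.reshape(-1,3)).reshape(P.shape)*1000
w=(c.max(2)<70)&(abs(q[...,2]-S0)<5)&(abs(q[...,0]-T0)<30)&(abs(q[...,1]+230)<110)
qq=q[w];y=np.sort(qq[:,1]);g=np.where(np.diff(y)>3)[0];print([(round(a[0],1),round(a[-1],1),len(a)) for a in np.split(y,g+1)])
b=qq[qq[:,1]>-175];print(np.percentile(b,[1,50,99],axis=0).round(1))
E
```

```text
tcp case frame [ 443.79254954 -150.83897758 -101.77201692] 0.7454026501447751
310.47077824422513
-1 1791 z [-46.9 -33.5 -28.8 -25.3] y [-45.5 -44.7 -32.3 -31.4] x [-11.6 -10.1  11.4]
   tip pts y [-38.2 -31.7 -31.3]
1 1782 z [-47.1 -33.6 -28.5 -25.5] y [32.  32.1 33.  45.4] x [-11.7 -10.1  11.5]
   tip pts y [32.1 32.5 38.8]
[(np.float64(-286.8), np.float64(-258.5), 1033), (np.float64(-249.9), np.float64(-218.3), 1359), (np.float64(-209.2), np.float64(-177.7), 1534), (np.float64(-168.3), np.float64(-137.4), 1800)]
[[ 425.5 -167.6 -146.3]
 [ 440.4 -151.3 -140.4]
 [ 455.1 -137.9 -138.4]]
```

{"api": "play_rows", "payload": {
  "xyz": [
    [-1,-1.5,45],
    [-1,-1.5,90],
    [-1,-1.5,100],
    [-1,-1.5,100],
    [-1,-1.5,100],
    [-1,-1.5,100],
    [-1,-1.5,100],
    [-1,-1.5,100],
    [-1,-1.5,100],
    [-1,-1.5,100]
  ],
  "rot": [
    [0,0,0],
    [0,0,0],
    [0,0,0],
    [0,0,0],
    [0,0,0],
    [0,0,0],
    [0,0,0],
    [0,0,0],
    [0,0,0],
    [0,0,0]
  ],
  "grip": [0.75,0.75,0.75,0.75,0.3,0,0,0,0,0]
}}

```text
time_s: 6.6
eef_pos: [0.4795, -0.1684, 0.0479]
eef_rot: [0.188, 0.693, 0.672, 0.18]
wrist_force: [-6.4, 0.4, 11.6]
opening: 0.355
grasp_force: 61.8
```

{"api": "play_rows", "payload": {
  "xyz": [
    [0,0,-10],
    [0,0,-30],
    [0,0,-55],
    [0,0,-85],
    [0,0,-120],
    [0,0,-150],
    [0,0,-150],
    [0,0,-150],
    [0,0,-150],
    [0,0,-150]
  ],
  "rot": [
    [0,0,0],
    [0,0,0],
    [0,0,0],
    [0,0,0],
    [0,0,0],
    [0,0,0],
    [0,0,0],
    [0,0,0],
    [0,0,0],
    [0,0,0]
  ],
  "grip": [0,0,0,0,0,0,0,0,0,0]
}}

```text
time_s: 7.85
eef_pos: [0.4037, -0.1642, 0.1752]
eef_rot: [0.185, 0.694, 0.672, 0.18]
wrist_force: [-0.3, 0.2, -1.6]
opening: 0.351
grasp_force: 61.8
```

```bash
cat >> h.py <<'E'
Rc=toolR([0,0,-1],CAR.as_matrix()[:,0])
E
python3 - <<'E'
from h import *
o=readout.get_obs();print(o['opening'],o['grasp_force'],o['eef_pos'],(RKt.inv()*Rq(o['eef_rot'])).as_euler('xyz',degrees=True))
print('s TCP at grasp',RKt.inv().apply([.4795,-.1684,.0479])*1000)
c,d,K,T=snap('wrist');c,P=cloud('wrist');t=Rq(o['eef_rot']).inv().apply(P.reshape(-1,3)-o['eef_pos']).reshape(P.shape)*1000
m=(c.max(2)<70)&(t[...,0]>11)&(t[...,0]<20)&(abs(t[...,1])<14)&(t[...,2]>-90)&(t[...,2]<60)
q=t[m];print(len(q),np.percentile(q,[1,5,50,95,99],axis=0).round(1).tolist())
f=q[(q[:,2]>-15)];print(np.polyfit(f[:,2],f[:,0],1))
rel(car(0,47,120),Rc)
E
```

```text
0.35064546570294014 61.778308153152466 [ 0.40366452 -0.16416392  0.1752246 ] [-1.79918461e+02 -6.31460331e-02  9.00169875e+01]
s TCP at grasp [ 443.6777353  -152.91712668 -200.84730412]
4836 [[11.3, -13.8, -87.7], [12.5, -12.7, -59.9], [14.4, 0.1, -39.0], [15.1, 12.7, 10.5], [16.8, 13.7, 17.7]]
[-5.86389721e-04  1.43398332e+01]
xyz [488.1, 32.3, 82.8] rot [0.521, 0.038, -0.144]
```

{"api": "play_rows", "payload": {
  "xyz": [
    [55,3,5],
    [115,7,15],
    [175,11,25],
    [235,15,35],
    [295,19,48],
    [355,23,60],
    [415,27,72],
    [470,31,80],
    [489,32.3,82.8],
    [489,32.3,82.8]
  ],
  "rot": [
    [0.05,0.004,-0.015],
    [0.12,0.009,-0.035],
    [0.19,0.014,-0.053],
    [0.26,0.019,-0.072],
    [0.33,0.024,-0.09],
    [0.4,0.03,-0.11],
    [0.46,0.034,-0.128],
    [0.521,0.038,-0.144],
    [0.521,0.038,-0.144],
    [0.521,0.038,-0.144]
  ],
  "grip": [0,0,0,0,0,0,0,0,0,0]
}}

```text
time_s: 9.15
eef_pos: [0.488, 0.3224, 0.1188]
eef_rot: [0.001, 0.664, 0.747, -0.001]
wrist_force: [-0.5, -1.2, -0.3]
opening: 0.348
grasp_force: 61.6
```

```bash
python3 - <<'E'
from h import *
o=readout.get_obs();print(o['eef_pos'],o['grasp_force'],'car frame',CAR.inv().apply(o['eef_pos']-CARp)*1000)
c,d,K,T=snap('wrist');save('w4.png',c);c,P=cloud('wrist')
q=CAR.inv().apply(P.reshape(-1,3)-CARp).reshape(P.shape)*1000
b=(c.min(2)>120)
def st(n,m): 
    if m.sum()>5: print(n,m.sum(),np.percentile(q[m],[2,50,98],axis=0).round(1).tolist())
x,y,z=q[...,0],q[...,1],q[...,2]
st('plateL top',(abs(z-54)<4)&(abs(y-69)<10)&(abs(x+7)<45)); st('plateR top',(abs(z-54)<4)&(abs(y+69)<10)&(abs(x+7)<45))
st('rail top',(abs(z-42)<4)&(abs(x-23)<8)&(abs(y)<60)); st('front lip',(abs(z-15)<4)&(abs(x+21)<8)&(abs(y)<60)); st('floor',(abs(z-5)<4)&(abs(x)<24)&(abs(y)<70))
rel(car(0,48,30),Rc)
E
```

```text
[0.48795877 0.32241777 0.11879787] 61.602197885513306 car frame [ -0.18827134  47.96225691 118.79787343]
plateL top 779 [[-38.3, 63.3, 51.2], [-6.4, 66.7, 54.4], [24.8, 69.3, 55.8]]
rail top 319 [[20.3, 15.3, 39.5], [23.5, 41.4, 42.2], [26.3, 58.5, 43.8]]
front lip 94 [[-22.4, 23.4, 11.5], [-21.1, 37.1, 15.3], [-19.6, 50.7, 16.8]]
floor 1074 [[-21.7, 26.7, 3.5], [0.1, 38.6, 5.5], [20.3, 69.1, 8.0]]
xyz [1.4, 0.3, 89.3] rot [-0.0, 0.003, 0.0]
```

View pics/w4.png

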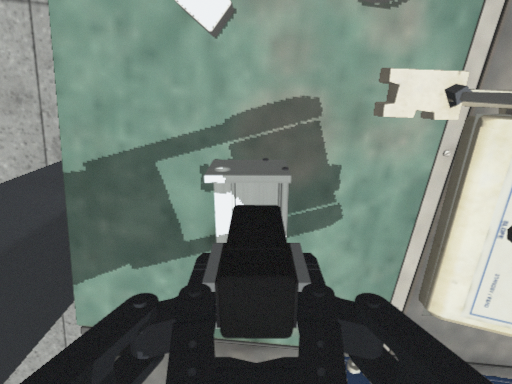

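The wrist view shows the case held square over the carrier. The left plate is at row 170 and the bay is between columns 215 and 290. I'm lowering and releasing.

{"api": "play_rows", "payload": {
  "xyz": [
    [-1,0,45],
    [-1,0,75],
    [-1,0,88],
    [-1,0,92.5],
    [-1,0,92.5],
    [-1,0,92.5],
    [-1,0,92.5],
    [-1,0,92.5],
    [-1,0,92.5],
    [-1,0,92.5]
  ],
  "rot": [
    [0,0,0],
    [0,0,0],
    [0,0,0],
    [0,0,0],
    [0,0,0],
    [0,0,0],
    [0,0,0],
    [0,0,0],
    [0,0,0],
    [0,0,0]
  ],
  "grip": [0,0,0,0,0,0,0.4,0.5,0.6,0.6]
}}

```text
time_s: 10.45
eef_pos: [0.489, 0.3206, 0.0277]
eef_rot: [0.001, 0.665, 0.747, -0.0]
wrist_force: [-0.0, -0.1, -0.8]
opening: 0.595
grasp_force: 0.0
```

```bash
cat >> h.py <<'E'
CY=[-152.,-192.5,-232.8];T0=443.5;S0=-140.5
E
python3 - <<'E'
from h import *
o=readout.get_obs();print(o['eef_pos'],o['wrist_force'],o['opening'])
# plan: from current (car TCP) up 150, then to case1 at d=80
p=o['eef_pos']+[0,0,.16];print('from lifted');rel(casep(1,50),Rg,(p,Rq(o['eef_rot'])))
E
```

```text
[0.48895998 0.32055869 0.02769254] [-0.02569965 -0.05042221 -0.77921153] 0.5945276597596983
from lifted
xyz [-515.5, -126.4, 45.1] rot [-0.521, -0.037, 0.145]
```

{"api": "play_rows", "payload": {
  "xyz": [
    [0,0,-60],
    [-5,-1,-120],
    [-65,-16,-125],
    [-125,-30,-125],
    [-185,-45,-125],
    [-245,-60,-125],
    [-305,-74,-122],
    [-365,-89,-120],
    [-425,-104,-118],
    [-483,-118,-115]
  ],
  "rot": [
    [0,0,0],
    [0,0,0],
    [-0.07,-0.005,0.02],
    [-0.15,-0.01,0.04],
    [-0.23,-0.016,0.063],
    [-0.31,-0.022,0.086],
    [-0.39,-0.028,0.108],
    [-0.46,-0.033,0.128],
    [-0.521,-0.037,0.145],
    [-0.521,-0.037,0.145]
  ],
  "grip": [0.6,0.6,0.75,0.75,0.75,0.75,0.75,0.75,0.75,0.75]
}}

```text
time_s: 11.7
eef_pos: [0.4275, -0.1652, 0.1441]
eef_rot: [0.187, 0.694, 0.671, 0.18]
wrist_force: [2.1, 0.5, 0.2]
opening: 0.746
grasp_force: 0.0
```

```bash
python3 - <<'E'
from h import *
o=readout.get_obs();print(o['eef_pos'],o['time_s'])
rel(casep(1,50),Rg);rel(casep(1,-60.5),Rg)
c,d,K,T=snap('side')
E
```

```text
[ 0.42746187 -0.16517248  0.14410951] 11.7
xyz [-41.1, -3.1, -0.9] rot [0.003, 0.002, -0.0]
xyz [-40.9, -3.4, 109.6] rot [0.003, 0.002, -0.0]
```

```bash
python3 - <<'E'
from h import *
c,d,K,T=snap('wrist');o=readout.get_obs();print(o['dq'].round(3))
rel(casep(1,-60.5),Rg)
c,P=cloud('wrist');q=RKt.inv().apply(P.reshape(-1,3)).reshape(P.shape)*1000
w=(c.max(2)<70)&(abs(q[...,2]-S0)<5)&(abs(q[...,0]-T0)<30)&(abs(q[...,1]+230)<110)
qq=q[w];y=np.sort(qq[:,1]);g=np.where(np.diff(y)>3)[0];print([(round(a[0],1),round(a[-1],1),len(a)) for a in np.split(y,g+1)]);print(np.percentile(qq,[2,50,98],axis=0).round(1))
E
```

```text
[ 0.147 -0.026  0.039 -0.028  0.027  0.154]
xyz [-33.0, -3.3, 110.8] rot [0.002, 0.01, -0.009]
[(np.float64(-314.2), np.float64(-298.1), 476), (np.float64(-291.8), np.float64(-259.0), 1084), (np.float64(-249.1), np.float64(-217.9), 1231), (np.float64(-208.9), np.float64(-177.8), 1427)]
[[ 429.3 -308.4 -144.6]
 [ 443.8 -234.  -141.1]
 [ 458.1 -178.9 -139.9]]
```

{"api": "play_rows", "payload": {
  "xyz": [
    [-33,-3.3,0],
    [-33,-3.3,30],
    [-33,-3.3,75],
    [-33,-3.3,105],
    [-33,-3.3,111],
    [-33,-3.3,111],
    [-33,-3.3,111],
    [-33,-3.3,111],
    [-33,-3.3,111],
    [-33,-3.3,111]
  ],
  "rot": [
    [0,0,0],
    [0,0,0],
    [0,0,0],
    [0,0,0],
    [0,0,0],
    [0,0,0],
    [0,0,0],
    [0,0,0],
    [0,0,0],
    [0,0,0]
  ],
  "grip": [0.75,0.75,0.75,0.75,0.75,0.3,0,0,0,0]
}}

```text
time_s: 13.05
eef_pos: [0.4802, -0.1989, 0.0472]
eef_rot: [0.187, 0.694, 0.672, 0.18]
wrist_force: [-6.0, 1.3, 8.5]
opening: 0.351
grasp_force: 60.2
```

{"api": "play_rows", "payload": {
  "xyz": [
    [0,0,0],
    [0,0,-8],
    [0,0,-25],
    [0,0,-50],
    [0,0,-80],
    [0,0,-115],
    [0,0,-150],
    [0,0,-150],
    [0,0,-150],
    [0,0,-150]
  ],
  "rot": [
    [0,0,0],
    [0,0,0],
    [0,0,0],
    [0,0,0],
    [0,0,0],
    [0,0,0],
    [0,0,0],
    [0,0,0],
    [0,0,0],
    [0,0,0]
  ],
  "grip": [0,0,0,0,0,0,0,0,0,0]
}}

```text
time_s: 14.3
eef_pos: [0.4047, -0.1951, 0.1746]
eef_rot: [0.185, 0.694, 0.672, 0.18]
wrist_force: [0.2, 0.5, -1.3]
opening: 0.355
grasp_force: 60.4
```

```bash
cat >> h.py <<'E'
def held():
    o=readout.get_obs();print(o['opening'],o['grasp_force'],o['eef_pos'])
    snap('wrist');c,P=cloud('wrist');t=Rq(o['eef_rot']).inv().apply(P.reshape(-1,3)-o['eef_pos']).reshape(P.shape)*1000
    m=(c.max(2)<70)&(t[...,0]>11)&(t[...,0]<20)&(abs(t[...,1])<14)&(t[...,2]>-15)&(t[...,2]<60)
    q=t[m];print(len(q),np.percentile(q,[1,50,95,99],axis=0).round(1).tolist(),np.polyfit(q[:,2],q[:,0],1))
E
python3 - <<'E'
from h import *
held();rel(car(0,11,120),Rc)
E
```

```text
0.35481399509488004 60.372058153152466 [ 0.40468535 -0.19512548  0.17457271]Traceback (most recent call last):
  File "<stdin>", line 2, in <module>
  File "h.py", line 46, in held
    q=t[m];print(len(q),np.percentile(q,[1,50,95,99],axis=0).round(1).tolist(),np.polyfit(q[:,2],q[:,0],1))
                        ~~~~~~~~~~~~~^^^^^^^^^^^^^^^^^^^^^^^
    return _quantile_unchecked(
        a, q, axis, out, overwrite_input, method, keepdims, weights)
    return _ureduce(a,
                    func=_quantile_ureduce_func,
    ...<5 lines>...
                    overwrite_input=overwrite_input,
                    method=method)
    r = func(a, **kwargs)
    result = _quantile(arr,
                       quantiles=q,
    ...<2 lines>...
                       out=out,
                       weights=wgt)
    slices_having_nans = np.isnan(arr[-1, ...])
                                  ~~~^^^^^^^^^
IndexError: index -1 is out of bounds for axis 0 with size 0
```

```bash
sed -i 's/(t\[...,0\]>11)&(t\[...,0\]<20)/(t[...,0]>3)\&(t[...,0]<25)/; s/(t\[...,2\]>-15)/(t[...,2]>-10)/' h.py
python3 - <<'E'
from h import *
held();rel(car(0,11,120),Rc)
E
```

```text
0.3495907804688185 60.37143588066101 [ 0.40473152 -0.19513189  0.17459321]
964 [[3.5, -13.7, -9.9], [4.3, 0.1, 2.4], [4.8, 12.5, 16.1], [5.0, 13.6, 17.5]] [5.93101219e-04 4.32219270e+00]
xyz [483.4, 34.8, 84.4] rot [0.521, 0.036, -0.145]
```

{"api": "play_rows", "payload": {
  "xyz": [
    [55,3,5],
    [115,7,15],
    [175,11,20],
    [235,15,25],
    [295,19,30],
    [355,23,35],
    [415,28,40],
    [470,33,44],
    [490,34.8,44.4],
    [490,34.8,44.4]
  ],
  "rot": [
    [0.05,0.004,-0.015],
    [0.12,0.009,-0.035],
    [0.19,0.014,-0.053],
    [0.26,0.019,-0.072],
    [0.33,0.024,-0.09],
    [0.4,0.03,-0.11],
    [0.46,0.034,-0.128],
    [0.521,0.036,-0.145],
    [0.521,0.036,-0.145],
    [0.521,0.036,-0.145]
  ],
  "grip": [0,0,0,0,0,0,0,0,0,0]
}}

```text
time_s: 15.65
eef_pos: [0.4724, 0.2928, 0.1535]
eef_rot: [0.001, 0.664, 0.747, -0.001]
wrist_force: [-0.4, -0.6, -1.1]
opening: 0.346
grasp_force: 60.5
```

```bash
python3 - <<'E'
from h import *
vision.camera('side')
o=readout.get_obs();print(CAR.inv().apply(o['eef_pos']-CARp)*1000,o['dq'].round(3));rel(car(0,18,26.5),Rc)
E
```

```text
[-19.25427912  19.288889   153.81498412] [-0.029 -0.029  0.02  -0.003  0.001 -0.003]
xyz [-0.8, 19.3, 127.3] rot [-0.0, 0.004, 0.0]
```

{"api": "play_rows", "payload": {
  "xyz": [
    [-1,19.3,10],
    [-1,19.3,55],
    [-1,19.3,100],
    [-1,19.3,120],
    [-1,19.3,127],
    [-1,19.3,127.3],
    [-1,19.3,127.3],
    [-1,19.3,127.3],
    [-1,19.3,127.3],
    [-1,19.3,127.3]
  ],
  "rot": [
    [0,0,0],
    [0,0,0],
    [0,0,0],
    [0,0,0],
    [0,0,0],
    [0,0,0],
    [0,0,0],
    [0,0,0],
    [0,0,0],
    [0,0,0]
  ],
  "grip": [0,0,0,0,0,0,0,0.4,0.5,0.6]
}}

```text
time_s: 16.95
eef_pos: [0.4928, 0.2932, 0.0279]
eef_rot: [0.002, 0.665, 0.747, -0.0]
wrist_force: [0.5, 0.0, 0.4]
opening: 0.598
grasp_force: 0.0
```

```bash
python3 - <<'E'
from h import *
o=readout.get_obs();print(o['wrist_force'],CAR.inv().apply(o['eef_pos']-CARp)*1000)
rel(casep(2,50),Rg)
E
```

```text
[0.47144129 0.01339361 0.41948616] [ 1.22098294 18.34706231 27.86193039]
xyz [-528.2, -132.6, -114.4] rot [-0.521, -0.036, 0.145]
```

{"api": "play_rows", "payload": {
  "xyz": [
    [0,0,-60],
    [-5,-1,-120],
    [-65,-16,-125],
    [-125,-30,-125],
    [-185,-45,-125],
    [-245,-60,-125],
    [-305,-76,-122],
    [-365,-91,-120],
    [-425,-106,-118],
    [-485,-121,-115]
  ],
  "rot": [
    [0,0,0],
    [0,0,0],
    [-0.07,-0.005,0.02],
    [-0.15,-0.01,0.04],
    [-0.23,-0.016,0.063],
    [-0.31,-0.022,0.086],
    [-0.39,-0.028,0.108],
    [-0.46,-0.033,0.128],
    [-0.521,-0.036,0.145],
    [-0.521,-0.036,0.145]
  ],
  "grip": [0.6,0.6,0.75,0.75,0.75,0.75,0.75,0.75,0.75,0.75]
}}

```text
time_s: 18.2
eef_pos: [0.4279, -0.1969, 0.1444]
eef_rot: [0.187, 0.694, 0.671, 0.18]
wrist_force: [1.4, 0.2, -0.1]
opening: 0.751
grasp_force: 0.0
```

```bash
python3 - <<'E'
from h import *
for i in range(6): vision.camera('side')
o=readout.get_obs();print(o['dq'].round(3))
rel(casep(2,-60.5),Rg)
E
```

```text
[ 0.033 -0.008  0.006  0.002 -0.004 -0.005]
xyz [-52.8, -4.9, 107.9] rot [-0.001, -0.001, 0.0]
```

{"api": "play_rows", "payload": {
  "xyz": [
    [-30,-4.9,0],
    [-53,-4.9,10],
    [-53,-4.9,40],
    [-53,-4.9,80],
    [-53,-4.9,103],
    [-53,-4.9,108],
    [-53,-4.9,108],
    [-53,-4.9,108],
    [-53,-4.9,108],
    [-53,-4.9,108]
  ],
  "rot": [
    [0,0,0],
    [0,0,0],
    [0,0,0],
    [0,0,0],
    [0,0,0],
    [0,0,0],
    [0,0,0],
    [0,0,0],
    [0,0,0],
    [0,0,0]
  ],
  "grip": [0.75,0.75,0.75,0.75,0.75,0.75,0.3,0,0,0]
}}

```text
time_s: 19.75
eef_pos: [0.4771, -0.2503, 0.0489]
eef_rot: [0.187, 0.694, 0.672, 0.18]
wrist_force: [-4.4, 1.5, 6.9]
opening: 0.351
grasp_force: 61.3
```

{"api": "play_rows", "payload": {
  "xyz": [
    [0,0,0],
    [0,0,-8],
    [0,0,-25],
    [0,0,-50],
    [0,0,-80],
    [0,0,-115],
    [0,0,-150],
    [0,0,-150],
    [0,0,-150],
    [0,0,-150]
  ],
  "rot": [
    [0,0,0],
    [0,0,0],
    [0,0,0],
    [0,0,0],
    [0,0,0],
    [0,0,0],
    [0,0,0],
    [0,0,0],
    [0,0,0],
    [0,0,0]
  ],
  "grip": [0,0,0,0,0,0,0,0,0,0]
}}

```text
time_s: 21.0
eef_pos: [0.4018, -0.2465, 0.1766]
eef_rot: [0.185, 0.694, 0.672, 0.18]
wrist_force: [-0.2, -0.2, -0.4]
opening: 0.352
grasp_force: 60.9
```

```bash
python3 - <<'E'
from h import *
held();rel(car(0,-29,150),Rc)
E
```

```text
0.35154245896308034 60.93059062957764 [ 0.40182591 -0.24652332  0.17664609]
941 [[14.1, -13.6, -9.8], [14.8, 0.1, 3.4], [15.2, 12.3, 18.2], [15.4, 13.6, 20.1]] [-1.65357125e-03  1.47729563e+01]
xyz [495.2, 54.9, 63.7] rot [0.521, 0.036, -0.145]
```

{"api": "play_rows", "payload": {
  "xyz": [
    [55,5,5],
    [115,12,15],
    [175,19,25],
    [235,26,33],
    [295,33,42],
    [355,40,50],
    [415,47,57],
    [475,53,63],
    [495,54.9,63.7],
    [495,54.9,63.7]
  ],
  "rot": [
    [0.05,0.004,-0.015],
    [0.12,0.009,-0.035],
    [0.19,0.014,-0.053],
    [0.26,0.019,-0.072],
    [0.33,0.024,-0.09],
    [0.4,0.03,-0.11],
    [0.46,0.034,-0.128],
    [0.521,0.036,-0.145],
    [0.521,0.036,-0.145],
    [0.521,0.036,-0.145]
  ],
  "grip": [0,0,0,0,0,0,0,0,0,0]
}}

```text
time_s: 22.3
eef_pos: [0.4966, 0.246, 0.1488]
eef_rot: [0.001, 0.664, 0.748, -0.001]
wrist_force: [0.3, -0.9, -1.2]
opening: 0.352
grasp_force: 61.0
```

```bash
python3 - <<'E'
from h import *
for i in range(2): vision.camera('side')
o=readout.get_obs();print(CAR.inv().apply(o['eef_pos']-CARp)*1000,o['dq'].round(3));rel(car(0,-29,28.5),Rc)
E
```

```text
[ -0.59182663 -30.90254354 149.4624246 ] [-0.022 -0.02   0.006  0.004  0.002  0.   ]
xyz [2.3, 0.6, 121.0] rot [-0.0, 0.003, -0.001]
```

{"api": "play_rows", "payload": {
  "xyz": [
    [1.5,0,10],
    [1.5,0,55],
    [1.5,0,95],
    [1.5,0,115],
    [1.5,0,121],
    [1.5,0,121],
    [1.5,0,121],
    [1.5,0,121],
    [1.5,0,121],
    [1.5,0,121]
  ],
  "rot": [
    [0,0,0],
    [0,0,0],
    [0,0,0],
    [0,0,0],
    [0,0,0],
    [0,0,0],
    [0,0,0],
    [0,0,0],
    [0,0,0],
    [0,0,0]
  ],
  "grip": [0,0,0,0,0,0,0,0.4,0.5,0.6]
}}

```text
time_s: 23.65
eef_pos: [0.4976, 0.2461, 0.0296]
eef_rot: [0.002, 0.665, 0.747, -0.0]
wrist_force: [-0.1, -0.0, 0.2]
opening: 0.604
grasp_force: 0.0
```

```bash
cat >> h.py <<'E'
def rodpose():
    c,P=cloud('top')
E
python3 - <<'E'
from h import *
# rod from stored first top image
c,P=cloud('top');hsv=cv2.cvtColor(c,cv2.COLOR_RGB2HSV)
_,d,K,T=load('top')
st=np.zeros(d.shape,np.uint8);st[178:240,290:322]=1
steel=(c.min(2)>140)&(st>0); v,u=np.where(steel)
X=np.array([plane('top',a,b,.009) for a,b in zip(u,v)])[:,:2]*1000
l=cv2.fitLine(X.astype(np.float32),cv2.DIST_HUBER,0,.01,.01).ravel();dr=l[:2]*np.sign(l[0]);s=(X-l[2:])@dr
tip=l[2:]+dr*s.max();base=l[2:]+dr*s.min();yaw=np.degrees(np.arctan2(dr[1],dr[0]))
print('tip',tip,'base',base,'len',s.max()-s.min(),'yaw',yaw,'handle c',tip-177.5*dr,base-22.5*dr)
yw=yaw*D; Rr=toolR([0,0,-1],[np.sin(yw),-np.cos(yw),0]) # tool y = -rod y
print('tool y yaw',yaw-90)
h=(base-22.5*dr+tip-177.5*dr)/2
o=readout.get_obs();print('car',CAR.inv().apply(o['eef_pos']-CARp)*1000)
rel([h[0]/1000,h[1]/1000,.10],Rr)
E
```

```text
tip [614.43519358 -30.79281137] base [468.79224022 -67.96478157] len 150.3117590796404 yaw 14.317746 handle c [442.44848399 -74.68841073] [446.99110802 -73.52901248]
tool y yaw -75.68225
car [  0.58231619 -28.9621053   29.57147989]
xyz [-312.2, -89.3, -69.8] rot [0.003, 0.001, 1.436]
```

```bash
cat > rod.py <<'E'
from h import *
c,P=cloud('top');print(load('top')[1].shape)
st=np.zeros(c.shape[:2],np.uint8);st[178:240,290:322]=1;st[:192,:307]=0
n,lab,stt,_=cv2.connectedComponentsWithStats(((c.min(2)>130)&(st>0)).astype(np.uint8),connectivity=8)
k=1+np.argmax(stt[1:,4]);v,u=np.where(lab==k);print(stt[k])
X=np.array([plane('top',a,b,.011) for a,b in zip(u,v)])[:,:2]*1000
l=cv2.fitLine(X.astype(np.float32),cv2.DIST_HUBER,0,.01,.01).ravel();dr=l[:2]*np.sign(l[0]);s=(X-l[2:])@dr
tip=l[2:]+dr*s.max();base=l[2:]+dr*s.min();yaw=np.degrees(np.arctan2(dr[1],dr[0]))
print('tip',tip,'base',base,'len',s.max()-s.min(),'yaw',yaw,'handle c',tip-177.5*dr,base-22.5*dr)
E
cat > r2.py <<'E'
from rod import *
yw=yaw*D; Rr=toolR([0,0,-1],[np.sin(yw),-np.cos(yw),0])
h=(base-22.5*dr+tip-177.5*dr)/2
rel([h[0]/1000,h[1]/1000,.10],Rr)
E
python3 r2.py
```

```text
(384, 512)
[300 179  16  46 138]
tip [607.85712603 -89.51323732] base [461.10662489 -45.91085636] len 153.09107459521823 yaw -16.547691 handle c [437.70864276 -38.95887026] [439.53850774 -39.50255596]
xyz [-276.8, -91.3, -69.9] rot [0.004, -0.0, 1.975]
```

{"api": "play_rows", "payload": {
  "xyz": [
    [0,0,-60],
    [0,0,-115],
    [-40,-13,-130],
    [-85,-28,-130],
    [-130,-43,-130],
    [-175,-58,-130],
    [-220,-73,-130],
    [-260,-86,-130],
    [-276.8,-91.3,-130],
    [-276.8,-91.3,-130]
  ],
  "rot": [
    [0,0,0],
    [0,0,0.1],
    [0,0,0.28],
    [0,0,0.46],
    [0,0,0.64],
    [0,0,0.82],
    [0,0,1.0],
    [0,0,1.18],
    [0,0,1.36],
    [0,0,1.54]
  ],
  "grip": [0.6,0.6,0.6,0.6,0.6,0.6,0.6,0.6,0.6,0.6]
}}

```text
time_s: 24.9
eef_pos: [0.4382, -0.0406, 0.1601]
eef_rot: [0.002, 0.998, 0.069, 0.001]
wrist_force: [0.5, 0.3, -0.0]
opening: 0.6
grasp_force: 0.0
```

```bash
python3 - <<'E'
from h import *
for i in range(3): vision.camera('side')
from r2 import *
E
```

```text
(384, 512)
[300 179  16  46 138]
tip [607.85712603 -89.51323732] base [461.10662489 -45.91085636] len 153.09107459521823 yaw -16.547691 handle c [437.70864276 -38.95887026] [439.53850774 -39.50255596]
xyz [0.2, -0.2, 60.0] rot [0.003, -0.002, 0.438]
```

Next I turn the rest of the way and take one close look.

{"api": "play_rows", "payload": {
  "xyz": [
    [0,0,10],
    [0,0,20],
    [0,0,30],
    [0,0,30],
    [0,0,30],
    [0,0,30],
    [0,0,30],
    [0,0,30],
    [0,0,30],
    [0,0,30]
  ],
  "rot": [
    [0,0,0.15],
    [0,0,0.3],
    [0,0,0.438],
    [0,0,0.438],
    [0,0,0.438],
    [0,0,0.438],
    [0,0,0.438],
    [0,0,0.438],
    [0,0,0.438],
    [0,0,0.438]
  ],
  "grip": [0.6,0.6,0.6,0.6,0.6,0.6,0.6,0.6,0.6,0.6]
}}

```text
time_s: 26.3
eef_pos: [0.4384, -0.0392, 0.1299]
eef_rot: [0.001, 0.989, -0.145, 0.001]
wrist_force: [-0.4, -0.9, 0.1]
opening: 0.603
grasp_force: 0.0
```

```bash
python3 - <<'E'
from h import *
o=readout.get_obs();c,d,K,T=snap('wrist');save('w5.png',c);c,P=cloud('wrist')
t=Rq(o['eef_rot']).inv().apply(P.reshape(-1,3)-o['eef_pos']).reshape(P.shape)*1000
z=P[...,2]*1000
print('table z',np.nanmedian(z[:150]))
m=(z>13)&(z<23)&(abs(t[...,0])<40)&(abs(t[...,1])<25)
print('handle',m.sum(),np.percentile(t[m],[2,50,98],axis=0).round(1).tolist(),cv2.minAreaRect(t[m][:,:2].astype(np.float32)))
m=(z>7)&(z<17)&(t[...,0]>35)&(t[...,0]<200)&(abs(t[...,1])<30)
print('rod',m.sum(),np.percentile(t[m],[2,50,98],axis=0).round(1).tolist());print(np.polyfit(t[m][:,0],t[m][:,1],1))
print(o['eef_pos'])
E
```

```text
table z 1.1337669784834414
handle 942 [[-19.3, -6.5, 110.1], [4.2, 1.9, 111.8], [33.9, 10.3, 116.7]] ((9.228017807006836, 2.241644859313965), (60.20486831665039, 17.393455505371094), 0.31764888763427734)
rod 1360 [[38.0, -2.5, 115.7], [98.5, 1.6, 117.5], [147.3, 5.3, 120.2]]
[-0.00799722  2.23439974]
[ 0.43841478 -0.03922911  0.12992376]
```

View pics/w5.png

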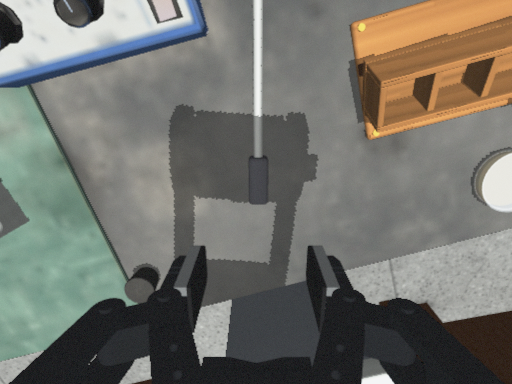

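The wrist view shows the handle at columns 249–268, rows 155–203, aligned with the tool. The bung is at (143,283), close to the left finger's path, so I'm checking the clearance.

```bash
python3 - <<'E'
from h import *
o=readout.get_obs();c,P=cloud('wrist')
t=Rq(o['eef_rot']).inv().apply(P.reshape(-1,3)-o['eef_pos']).reshape(P.shape)*1000
r=t[262:302,124:164];m=(P[262:302,124:164,2]>.012)&(P[262:302,124:164,2]<.035)
print(np.percentile(r[m],[2,50,98],axis=0).round(1))
E
```

```text
[[-122.7 -131.6  102. ]
 [-106.8 -116.8  103.4]
 [ -96.4 -104.1  116.3]]
```

{"api": "play_rows", "payload": {
  "xyz": [
    [2,1,50],
    [2,1,100],
    [2,1,130],
    [2,1,142],
    [2,1,147],
    [2,1,147],
    [2,1,147],
    [2,1,147],
    [2,1,147],
    [2,1,147]
  ],
  "rot": [
    [0,0,0],
    [0,0,0],
    [0,0,0],
    [0,0,0],
    [0,0,0],
    [0,0,0],
    [0,0,0],
    [0,0,0],
    [0,0,0],
    [0,0,0]
  ],
  "grip": [0.55,0.55,0.55,0.55,0.55,0.55,0.2,0,0,0]
}}

```text
time_s: 27.6
eef_pos: [0.4413, -0.0415, -0.0159]
eef_rot: [0.001, 0.989, -0.145, 0.002]
wrist_force: [-2.5, 0.6, 6.3]
opening: 0.192
grasp_force: 59.2
```

{"api": "play_rows", "payload": {
  "xyz": [
    [0,0,-5],
    [0,0,-30],
    [0,0,-70],
    [0,0,-120],
    [0,0,-170],
    [0,0,-190],
    [0,0,-190],
    [0,0,-190],
    [0,0,-190],
    [0,0,-190]
  ],
  "rot": [
    [0,0,0],
    [0,0,0],
    [0,0,0],
    [0,0,0],
    [0,0,0],
    [0,0,0],
    [0,0,0],
    [0,0,0],
    [0,0,0],
    [0,0,0]
  ],
  "grip": [0,0,0,0,0,0,0,0,0,0]
}}

```text
time_s: 28.85
eef_pos: [0.4393, -0.0404, 0.1718]
eef_rot: [0.001, 0.989, -0.146, -0.0]
wrist_force: [0.3, 0.3, -1.6]
opening: 0.194
grasp_force: 58.7
```

```bash
cat >> h.py <<'E'
def rodheld():
    o=readout.get_obs();c,d,K,T=snap('wrist');c,P=cloud('wrist')
    t=Rq(o['eef_rot']).inv().apply(P.reshape(-1,3)-o['eef_pos']).reshape(P.shape)*1000
    m=(t[...,0]>32)&(t[...,0]<190)&(abs(t[...,1])<15)&(abs(t[...,2]+27)<25)
    q=t[m];print('pos',o['eef_pos'],'grip',o['grasp_force'],'n',len(q),'x',np.percentile(q[:,0],[0,1,50,99,100]).round(1))
    a=np.polyfit(q[:,0],q[:,1],1);
    xs=np.arange(40,170,10);zt=[(x,np.percentile(q[abs(q[:,0]-x)<5,2],10).round(1)) for x in xs if (abs(q[:,0]-x)<5).sum()>4]
    zp=np.polyfit(*zip(*zt),1);print('y fit',a,'ztop fit',zp,zt)
    return c
E
python3 - <<'E'
from h import *
c=rodheld()
# handle visible end
o=readout.get_obs()
Ry=toolR([0,0,-1],CAR.as_matrix()[:,0])
rel(car(-28,-72-195,180),Ry)
E
```

```text
pos [ 0.43933324 -0.04042968  0.17183474] grip 58.7257719039917 n 3866 x [ 32.   33.1  79.7 114.6 115.7]
y fit [-0.0018469   0.34153913] ztop fit [ 9.33333333e-03 -2.98800000e+01] [(np.int64(40), np.float64(-29.3)), (np.int64(50), np.float64(-29.3)), (np.int64(60), np.float64(-29.3)), (np.int64(70), np.float64(-29.3)), (np.int64(80), np.float64(-29.2)), (np.int64(90), np.float64(-29.3)), (np.int64(100), np.float64(-29.3)), (np.int64(110), np.float64(-29.3)), (np.int64(120), np.float64(-27.9))]
xyz [41.4, -61.3, -8.0] rot [0.002, 0.001, -1.979]
```

{"api": "play_rows", "payload": {
  "xyz": [
    [0,0,-15],
    [5,-5,-25],
    [10,-10,-25],
    [15,-20,-25],
    [20,-30,-25],
    [25,-40,-25],
    [30,-50,-25],
    [41,-61,-25],
    [41,-61,-25],
    [41,-61,-25]
  ],
  "rot": [
    [0,0,-0.1],
    [0,0,-0.28],
    [0,0,-0.46],
    [0,0,-0.64],
    [0,0,-0.82],
    [0,0,-1.0],
    [0,0,-1.18],
    [0,0,-1.36],
    [0,0,-1.54],
    [0,0,-1.72]
  ],
  "grip": [0,0,0,0,0,0,0,0,0,0]
}}

```text
time_s: 30.15
eef_pos: [0.4967, 0.0062, 0.1973]
eef_rot: [0.001, 0.754, 0.657, -0.001]
wrist_force: [-0.4, 0.4, -0.3]
opening: 0.191
grasp_force: 58.7
```

```bash
python3 - <<'E'
from h import *
for i in range(4): vision.camera('side')
o=readout.get_obs();print(o['eef_pos'],o['dq'].round(3))
rel(car(-28,-267,60),Rc)
E
```

```text
[0.49664462 0.0060378  0.19755754] [ 0.001 -0.004 -0.001  0.003  0.    -0.   ]
xyz [0.7, -0.1, 137.6] rot [0.001, 0.002, -0.263]
```

{"api": "play_rows", "payload": {
  "xyz": [
    [0.7,-0.1,0],
    [0.7,-0.1,30],
    [0.7,-0.1,80],
    [0.7,-0.1,130],
    [0.7,-0.1,170],
    [0.7,-0.1,186.5],
    [0.7,-0.1,186.5],
    [0.7,-0.1,186.5],
    [0.7,-0.1,186.5],
    [0.7,-0.1,186.5]
  ],
  "rot": [
    [0,0,-0.15],
    [0,0.002,-0.263],
    [0,0.002,-0.263],
    [0,0.002,-0.263],
    [0,0.002,-0.263],
    [0,0.002,-0.263],
    [0,0.002,-0.263],
    [0,0.002,-0.263],
    [0,0.002,-0.263],
    [0,0.002,-0.263]
  ],
  "grip": [0,0,0,0,0,0,0,0,0,0]
}}

```text
time_s: 31.6
eef_pos: [0.4979, 0.0061, 0.0125]
eef_rot: [0.002, 0.663, 0.748, 0.001]
wrist_force: [-0.1, 0.2, -0.8]
opening: 0.19
grasp_force: 58.8
```

```bash
python3 - <<'E'
from h import *
o=readout.get_obs();print(CAR.inv().apply(o['eef_pos']-CARp)*1000,(Rc.inv()*Rq(o['eef_rot'])).as_rotvec().round(4))
a,_,_,_=snap('top');b,_,_,_=snap('side')
cs=b[200:300,200:320];ct=a[185:245,170:290]
save('ts.png',np.vstack([cv2.resize(ct,(600,300),interpolation=cv2.INTER_CUBIC),cv2.resize(cs[:60],(600,300),interpolation=cv2.INTER_CUBIC)]))
for n in ('top','side'):
    c,P=cloud(n);q=CAR.inv().apply(P.reshape(-1,3)-CARp).reshape(P.shape)*1000;x,y,z=q[...,0],q[...,1],q[...,2]
    m=(y>-230)&(y<-75)&(abs(x+28)<15)&(z>25)&(z<50)
    g=q[m];print(n,'rod',m.sum(),'y',np.percentile(g[:,1],[0,50,99,100]).round(1))
    print([(k,np.median(g[abs(g[:,1]-k)<12],axis=0).round(1).tolist(),np.percentile(g[abs(g[:,1]-k)<12][:,2],95).round(1)) for k in (-200,-170,-140,-110,-100) if (abs(g[:,1]-k)<12).sum()>3])
    m=(y<-60)&(y>-80)&(abs(z-52)<6)&(abs(x+7)<45);print('plate top',m.sum(),np.percentile(q[m],[1,50,99],axis=0).round(1).tolist())
    m=(z>80)&(z<92)&(abs(x)<30)&(abs(y)<70)&(c.max(2)<90);print('cases',m.sum(),np.percentile(q[m],[1,50,99],axis=0).round(1).tolist() if m.sum() else '')
E
```

```text
[ -26.93378678 -267.37399684   12.45097819] [-0.0035 -0.0015 -0.004 ]
top rod 90 y [-228.7 -142.7  -90.9  -90.6]
[(-200, [-26.7, -194.2, 41.2], np.float64(44.7)), (-170, [-27.6, -169.4, 40.6], np.float64(43.7)), (-140, [-28.0, -138.0, 39.7], np.float64(43.6)), (-110, [-28.3, -106.9, 39.4], np.float64(42.0)), (-100, [-27.9, -100.1, 37.9], np.float64(41.5))]
plate top 43 [[-38.9, -72.2, 47.6], [-5.1, -69.5, 53.6], [23.1, -66.1, 57.7]]
cases 286 [[-13.6, -41.7, 80.9], [0.8, 8.8, 85.3], [15.1, 57.9, 90.7]]
side rod 93 y [-230.  -154.3  -91.   -88.6]
[(-200, [-29.1, -200.9, 37.7], np.float64(41.5)), (-170, [-28.2, -168.7, 38.5], np.float64(42.3)), (-140, [-29.2, -140.9, 37.8], np.float64(40.2)), (-110, [-29.2, -108.2, 36.5], np.float64(39.9)), (-100, [-28.6, -100.6, 37.1], np.float64(39.6))]
plate top 50 [[-41.2, -74.6, 46.3], [-14.2, -68.7, 52.1], [22.5, -64.8, 56.3]]
cases 279 [[-13.3, -40.3, 80.4], [1.0, 12.7, 84.0], [16.0, 62.6, 87.6]]
```

View pics/ts.png

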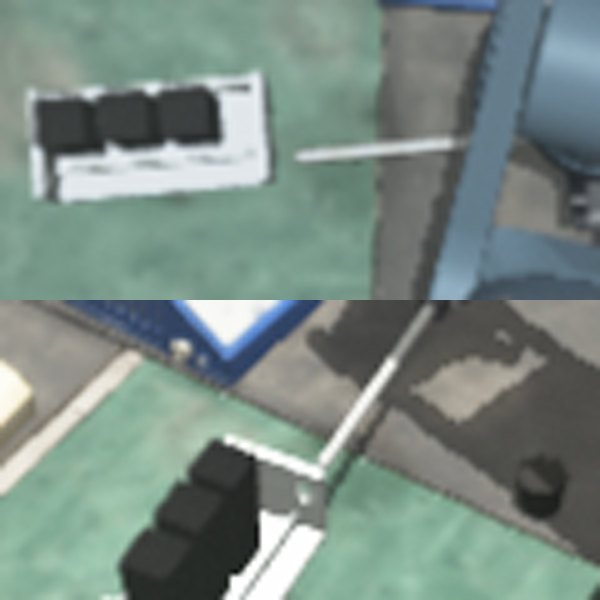

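The top and side crops show the three cases upright in the tray. The rod tip is in line with the right eyelet, about 18 mm short of the plate. I'm starting the insertion.

{"api": "play_rows", "payload": {
  "xyz": [
    [0,-0.8,0.5],
    [4,-0.8,0.5],
    [8,-0.8,0.5],
    [12,-0.8,0.5],
    [16,-0.8,0.5],
    [20,-0.8,0.5],
    [24,-0.8,0.5],
    [28,-0.8,0.5],
    [32,-0.8,0.5],
    [36,-0.8,0.5]
  ],
  "rot": [
    [0,0,0.003],
    [0,0,0.003],
    [0,0,0.003],
    [0,0,0.003],
    [0,0,0.003],
    [0,0,0.003],
    [0,0,0.003],
    [0,0,0.003],
    [0,0,0.003],
    [0,0,0.003]
  ],
  "grip": [0,0,0,0,0,0,0,0,0,0]
}}

```text
time_s: 32.95
eef_pos: [0.4919, 0.0421, 0.0108]
eef_rot: [0.001, 0.664, 0.747, 0.0]
wrist_force: [-1.3, -0.8, -0.9]
opening: 0.194
grasp_force: 58.8
```

```bash
cat > chk.py <<'E'
from h import *
snap('top');snap('side')
o=readout.get_obs();print(CAR.inv().apply(o['eef_pos']-CARp)*1000,'F car',CAR.inv().apply(o['wrist_force']).round(2),o['torque'].round(2),(Rc.inv()*Rq(o['eef_rot'])).as_rotvec().round(4))
for n in ('top','side'):
    c,P=cloud(n);q=CAR.inv().apply(P.reshape(-1,3)-CARp).reshape(P.shape)*1000;x,y,z=q[...,0],q[...,1],q[...,2]
    m=(y>-230)&(y<72)&(abs(x+28)<9)&(z>27)&(z<46)
    g=q[m];print(n,'rod',m.sum(),'y',np.percentile(g[:,1],[0,50,99,100]).round(1))
    print([(k,np.median(g[abs(g[:,1]-k)<8],axis=0).round(1).tolist()) for k in range(-190,70,20) if (abs(g[:,1]-k)<8).sum()>3])
E
python3 chk.py
```

```text
[ -28.75498757 -230.70411246   10.84207757] F car [ 0.27 -0.22 -0.91] [ 0.01 -0.01 -0.03] [-0.0015 -0.0007 -0.0016]
top rod 78 y [-147.4 -101.6   67.3   67.6]
[(-150, [-28.7, -145.6, 37.9]), (-130, [-29.0, -130.0, 39.5]), (-110, [-28.8, -109.7, 37.6]), (-90, [-29.8, -89.3, 36.8]), (-70, [-28.8, -72.2, 37.9]), (-50, [-28.5, -54.6, 36.4])]
side rod 161 y [-228.  -141.4   71.1   71.8]
[(-190, [-30.8, -189.4, 36.4]), (-170, [-29.9, -169.5, 36.8]), (-150, [-30.3, -151.7, 37.3]), (-130, [-30.3, -129.8, 36.5]), (-110, [-29.0, -110.8, 35.6]), (-90, [-30.3, -90.3, 38.1]), (-70, [-29.8, -67.6, 37.7]), (-50, [-29.0, -54.5, 35.5])]
```

{"api": "play_rows", "payload": {
  "xyz": [
    [5,0.7,0],
    [14,0.7,0],
    [24,0.7,0],
    [34,0.7,0],
    [44,0.7,0],
    [54,0.7,0],
    [64,0.7,0],
    [74,0.7,0],
    [84,0.7,0],
    [94,0.7,0]
  ],
  "rot": [
    [0,0,0.001],
    [0,0,0.001],
    [0,0,0.001],
    [0,0,0.001],
    [0,0,0.001],
    [0,0,0.001],
    [0,0,0.001],
    [0,0,0.001],
    [0,0,0.001],
    [0,0,0.001]
  ],
  "grip": [0,0,0,0,0,0,0,0,0,0]
}}

```text
time_s: 34.3
eef_pos: [0.4816, 0.136, 0.0108]
eef_rot: [0.001, 0.665, 0.747, 0.0]
wrist_force: [0.5, 0.1, -1.1]
opening: 0.189
grasp_force: 58.8
```

```bash
python3 chk.py
```

```text
[ -28.24241089 -136.14647037   10.74694153] F car [-0.47 -0.12 -1.14] [-0.02  0.    0.04] [-0.0014 -0.0006 -0.0012]
top rod 55 y [-21.6  12.2  67.4  67.6]
[(-10, [-29.0, -8.1, 36.8]), (10, [-27.9, 8.9, 39.1]), (30, [-28.9, 31.3, 36.9])]
side rod 194 y [-155.   -50.7   71.1   71.4]
[(-130, [-26.1, -125.9, 43.1]), (-110, [-29.2, -113.1, 38.0]), (-90, [-29.1, -92.2, 37.4]), (-70, [-28.7, -66.8, 34.5]), (-50, [-29.4, -49.0, 38.1]), (-30, [-28.0, -30.2, 37.0]), (-10, [-28.5, -10.5, 36.5]), (10, [-29.5, 10.8, 35.9]), (30, [-29.2, 30.8, 36.6])]
```

{"api": "play_rows", "payload": {
  "xyz": [
    [5,0.3,0],
    [10,0.3,0],
    [15,0.3,0],
    [20,0.3,0],
    [25,0.3,0],
    [30,0.3,0],
    [34,0.3,0],
    [37,0.3,0],
    [39,0.3,0],
    [40,0.3,0]
  ],
  "rot": [
    [0,0,0],
    [0,0,0],
    [0,0,0],
    [0,0,0],
    [0,0,0],
    [0,0,0],
    [0,0,0],
    [0,0,0],
    [0,0,0],
    [0,0,0]
  ],
  "grip": [0,0,0,0,0,0,0,0,0,0]
}}

```text
time_s: 35.65
eef_pos: [0.4773, 0.1752, 0.0107]
eef_rot: [0.001, 0.665, 0.747, 0.0]
wrist_force: [0.2, -0.3, -1.0]
opening: 0.192
grasp_force: 58.8
```

{"api": "play_rows", "payload": {
  "xyz": [
    [0.5,0,0],
    [1,0,0],
    [1.5,0,0],
    [2,0,0],
    [2,0,0],
    [2.5,0,0],
    [2.5,0,0],
    [3,0,0],
    [3,0,0],
    [3,0,0]
  ],
  "rot": [
    [0,0,0],
    [0,0,0],
    [0,0,0],
    [0,0,0],
    [0,0,0],
    [0,0,0],
    [0,0,0],
    [0,0,0],
    [0,0,0],
    [0,0,0]
  ],
  "grip": [0,0,0,0,0,0,0,0,0,0]
}}

```text
time_s: 36.9
eef_pos: [0.4772, 0.1767, 0.0108]
eef_rot: [0.001, 0.665, 0.747, -0.001]
wrist_force: [0.3, -9.0, -0.4]
opening: 0.191
grasp_force: 58.9
```

```bash
python3 chk.py
```

```text
[-27.7908089  -95.51527275  10.77336402] F car [-1.35 -9.22 -0.68] [-1.44 -0.08  0.07] [-0.0013 -0.0029 -0.0004]
top rod 29 y [36.8 50.3 67.5 67.9]
[(50, [-27.7, 49.4, 37.8])]
side rod 159 y [-105.8  -18.1   71.2   71.6]
[(-90, [-26.7, -87.9, 42.8]), (-70, [-30.4, -67.4, 38.1]), (-50, [-28.7, -50.0, 36.8]), (-30, [-29.3, -29.8, 37.0]), (-10, [-28.9, -8.9, 37.3]), (10, [-29.2, 10.7, 37.6]), (30, [-29.1, 30.9, 36.8]), (50, [-28.8, 47.6, 37.7])]
```

{"api": "play_rows", "payload": {
  "xyz": [
    [0.5,0,0],
    [0.5,0,0],
    [0.5,0,0],
    [0.5,0,0],
    [0.5,0,0],
    [0.5,0,0],
    [0.5,0,-20],
    [0.5,0,-60],
    [0.5,0,-110],
    [0.5,0,-140]
  ],
  "rot": [
    [0,0,0],
    [0,0,0],
    [0,0,0],
    [0,0,0],
    [0,0,0],
    [0,0,0],
    [0,0,0],
    [0,0,0],
    [0,0,0],
    [0,0,0]
  ],
  "grip": [0,0.25,0.35,0.45,0.5,0.5,0.5,0.5,0.5,0.5]
}}

```text
time_s: 38.25
eef_pos: [0.4777, 0.1789, 0.1534]
eef_rot: [0.002, 0.665, 0.747, 0.002]
wrist_force: [0.6, 0.1, 0.0]
opening: 0.501
grasp_force: 0.0
```

```bash
python3 - <<'E'
from h import *
import chk
c,P=cloud('side');q=CAR.inv().apply(P.reshape(-1,3)-CARp).reshape(P.shape)*1000;x,y,z=q[...,0],q[...,1],q[...,2]
m=(y>-135)&(y<-70)&(abs(x+28)<14)&(z>20)&(z<50)&(c.max(2)<120);print('handle',np.percentile(q[m],[1,50,99],axis=0).round(1).tolist())
m=(y>66)&(y<100)&(abs(x+28)<9)&(z>27)&(z<46);print('tip',m.sum(),np.percentile(q[m],[1,50,99],axis=0).round(1).tolist())
a=load('side')[0][205:295,195:315]
t=load('top')[0][185:245,165:285]
save('end.png',np.vstack([cv2.resize(t,(480,240)),cv2.resize(a,(480,360),interpolation=cv2.INTER_CUBIC)]))
E
```

```text
[-25.21139076 -93.37519654 154.89032104] F car [ 0.28 -0.3   0.23] [ 0.    0.01 -0.03] [-0.0093 -0.0007 -0.0004]
top rod 4 y [-102.9 -101.   -99.4  -99.4]
[]
side rod 186 y [-116.4  -41.3   71.4   72. ]
[(-110, [-30.8, -109.6, 38.9]), (-90, [-31.5, -90.8, 39.4]), (-70, [-29.6, -67.4, 34.3]), (-50, [-29.0, -51.6, 35.5]), (-30, [-29.1, -30.1, 37.2]), (-10, [-28.4, -9.3, 36.8]), (10, [-29.4, 9.9, 37.9]), (30, [-28.8, 30.3, 39.0]), (50, [-29.1, 48.4, 40.0])]
handle [[-38.4, -116.3, 27.0], [-33.2, -99.3, 38.1], [-20.1, -71.5, 42.3]]
tip 26 [[-36.5, 68.4, 29.4], [-29.0, 71.9, 41.4], [-19.6, 80.6, 45.6]]
```

View pics/end.png

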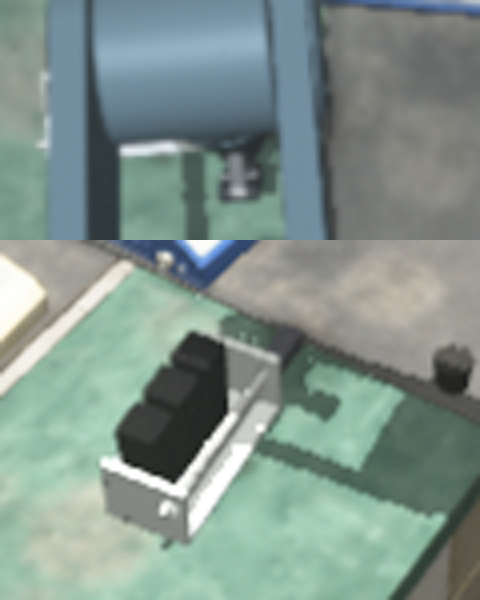

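The last view shows the three cases standing in the carrier, the rod through both plates with its tip showing at (168,508), and the handle against the right plate at (288,345). The gripper is clear.

```bash
python3 -c "
from bench import ctrl
print(ctrl.hand_in())"
```

```text
the job is handed in; nothing more can be done
None
```

I handed the job in at about 38 s, with three cases upright in the carrier, the rod through both eyelets with its handle against the right-hand plate, the gripper clear, and the other two cases left in the rack.

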